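# Sort the loose desk things into the trays of their kind

## Task

On the near part of the table, between the robot and the three grey trays, lie two wooden printing letters, an eraser and a standing magnifier: sort each of them into the tray that already holds one of its own kind. Set each one down, not dropped, flat on the tray's floor and the same way up as you found it (the magnifier upright), beside what is already there and not on top of it. Do not push about the things that are already in the trays.

Things in the scene. Friction and masses are not known exactly. Their poses are not given: they have to be found in the camera images.
- tray_letters: shallow open grey tray, one of three alike, outside 120 (x) x 180 (y) x 16 mm high, walls and floor 5 mm thick, fixed to the table. Origin: centre of its underside; y along its length, x across it away from the robot, z up. The wooden letter of letter_in_tray lies near its -y end; both loose letters go here.
- tray_erasers: shallow open grey tray, one of three alike, outside 120 (x) x 180 (y) x 16 mm high, walls and floor 5 mm thick, fixed to the table. Origin: centre of its underside; y along its length, x across it away from the robot, z up. The eraser of eraser_in_tray lies in it, in its -y half.
- tray_magnifiers: shallow open grey tray, one of three alike, outside 120 (x) x 180 (y) x 16 mm high, walls and floor 5 mm thick, fixed to the table. Origin: centre of its underside; y along its length, x across it away from the robot, z up. The magnifier of magnifier_in_tray stands in it, in its -y half.
- letter_in_tray: wooden printing block with a raised black character on top, 60 (x) x 48 (y) mm, body 20 mm high, 23 with the character; already in its tray, loose; its y lies within 0.15 rad of the tray's y. Origin: centre of its underside, z up.
- eraser_in_tray: white eraser in a green card sleeve, 22 (x) x 50 (y) x 12 mm; already in its tray, loose. Origin: centre of its underside, z up.
- magnifier_in_tray: black standing magnifier, a round ribbed body of 42 mm diameter and 43 mm height (the 40 mm below the lens can be gripped), lens on top; already in its tray, loose. Origin: centre of its underside, z up.
- letter_wide: loose wooden printing block with a raised black character on top, 52 (x) x 42 (y) mm, body 20 mm high, 23 with the character. Origin: centre of its underside, z up.
- letter_narrow: loose wooden printing block with a raised black character on top, 52 (x) x 32 (y) mm, body 20 mm high, 23 with the character. Origin: centre of its underside, z up.
- eraser_loose: loose white eraser in a green card sleeve, 22 (x) x 50 (y) x 12 mm, lying on the table. Origin: centre of its underside, z up.
- magnifier_loose: loose black standing magnifier, round ribbed body of 42 mm diameter, 43 mm high (the 40 mm below the lens can be gripped), lens on top, upright on the table. Origin: centre of its underside, z up.
Things that resemble listed ones, but are neither listed nor needed, are in the scene too. Leave any blue or red look-alike of the letter_wide alone.

How it is judged (in metres and radians):
At the end, for the whole second after the job is handed in: Each loose thing is in the tray that holds its kind, at rest: wholly inside the walls, underside within 4 mm of the tray floor, top within 0.15 rad of straight up. The three things already in the trays are still flat in them, within 25 mm of where they began (x of letter_wide in the frame of tray_letters between -0.05 and 0.05 m and y of letter_wide in the frame of tray_letters between -0.082 and 0.082 m and z of each of letter_wide, letter_narrow, letter_in_tray in the frame of tray_letters below 0.009 m and angle between each of letter_wide, letter_narrow, eraser_loose, magnifier_loose, letter_in_tray, eraser_in_tray, magnifier_in_tray's own z axis and vertical below 0.15 rad and linear speed of each of letter_wide, letter_narrow, eraser_loose, magnifier_loose, letter_in_tray, eraser_in_tray, magnifier_in_tray below 0.02 m/s and x of letter_narrow in the frame of tray_letters between -0.05 and 0.05 m and y of letter_narrow in the frame of tray_letters between -0.082 and 0.082 m and x of eraser_loose in the frame of tray_erasers between -0.05 and 0.05 m and y of eraser_loose in the frame of tray_erasers between -0.082 and 0.082 m and z of each of eraser_loose, eraser_in_tray in the frame of tray_erasers below 0.009 m and x of magnifier_loose in the frame of tray_magnifiers between -0.05 and 0.05 m and y of magnifier_loose in the frame of tray_magnifiers between -0.082 and 0.082 m and z of each of magnifier_loose, magnifier_in_tray in the frame of tray_magnifiers below 0.009 m and x of letter_in_tray in the frame of tray_letters between -0.05 and 0.05 m and y of letter_in_tray in the frame of tray_letters between -0.082 and 0.082 m and x of eraser_in_tray in the frame of tray_erasers between -0.05 and 0.05 m and y of eraser_in_tray in the frame of tray_erasers between -0.082 and 0.082 m and x of magnifier_in_tray in the frame of tray_magnifiers between -0.05 and 0.05 m and y of magnifier_in_tray in the frame of tray_magnifiers between -0.082 and 0.082 m and distance of each of letter_in_tray, eraser_in_tray, magnifier_in_tray from where it was at the start of the episode below 0.025 m); the robot touches nothing.
It fails at once if letter_wide is dropped or thrown (moving faster than 0.7 m/s out of the grip, a fall of about 25 mm) (linear speed of letter_wide above 0.7 m/s and not (contact force between the fingers and letter_wide above 0.05 N)).
It fails at once if letter_narrow is dropped or thrown (moving faster than 0.7 m/s out of the grip, a fall of about 25 mm) (linear speed of letter_narrow above 0.7 m/s and not (contact force between the fingers and letter_narrow above 0.05 N)).
It fails at once if eraser_loose is dropped or thrown (moving faster than 0.7 m/s out of the grip, a fall of about 25 mm) (linear speed of eraser_loose above 0.7 m/s and not (contact force between the fingers and eraser_loose above 0.05 N)).
It fails at once if magnifier_loose is dropped or thrown (moving faster than 0.7 m/s out of the grip, a fall of about 25 mm) (linear speed of magnifier_loose above 0.7 m/s and not (contact force between the fingers and magnifier_loose above 0.05 N)).
It also fails if it takes over 88 s, if anything falls off the work surface, if the arm or the gripper's body presses on something with over 40 N, if the wrist force passes 120 N, or if a joint passes its speed limit or range.

## Robot

A 6-joint arm with a two-finger parallel gripper is mounted at the origin on a cart in front of the work surface, level with it; the furniture and walls round the work are solid. World frame = base frame: x ahead of the robot, y to its left, z up, the work surface at z = 0. Lengths are in m, angles in degrees, forces in N, time in s.
With the tool pointing down it reaches from about 0.25 to 0.725 m from the base axis. Payload 9.7 kg.
Tool frame: the origin (TCP) lies between the finger pads; the fingertips stand bot.tcp_to_tips ahead of it and the grasp point (between the pads) lies 11 mm behind it (bot.tcp_to_tips is the distance from the TCP to the fingertips, in m); z points along the fingers, y is the line along which they close (so a half turn about z gives the same grasp; the last joint's range is limited). The gripper opens to 85 mm and grips with 20 to 120 N. Pads are 22 mm wide; open, the fingers measure 114 mm over their backs; the gripper's body (76 mm by 85 mm) begins 54 mm behind the grasp point. The pads swing forward as they close: fully open they stand 13 mm farther back than shut.
Start: joints at [-72.422, 4.979, 10.078, 95.1, 0, 90], TCP at [0.166, -0.524, 0.239] pointing down, gripper open.
Joint ranges: [-179.16, 179.16], [-48.56, 103.87], [-65.8, 70.77], [-126.05, 130.52], [-82.76, 87.17], [-180, 180]. Speed limits (degrees/s): [127.2, 127.2, 147.25, 180, 180, 180].

## Interface

Orientations are given as [roll, pitch, yaw] about the fixed x, y, z axes, in that order (R = Rz(yaw) Ry(pitch) Rx(roll)).
In Python, from workcell import bot gives the robot as it stands. The module is installed in compiled form; this text tells all that it offers.
- The arm moves only by the tool carry_out, never from a script. Its arguments are lists of equal length, an entry for each row: "linear": the shift along the world's x, y, z normalised to -1 to 1, where 1 is 2 cm, a list of three; "rotation": the turn, a rotation vector about the world's x, y, z normalised to -1 to 1, where 1 is 8 degrees, a list of three; "grip": the closure, from -1 (fully open) to 1 (shut). In form: {"linear": [[tx, ty, tz], ...], "rotation": [[rx, ry, rz], ...], "grip": [grip, ...]}. A call has 1 to 12 rows; each row shifts and turns the commanded pose from where the row before left it; what a row does not reach is not made up. A row lasts 1/10 s, in which the tool goes at most 50 mm and 8.59 degrees, less where a joint would pass 70% of its speed; a pose out of reach is approached as far as the arm can. A call with a number of a shift or a turn outside -1 to 1 is refused whole. A call with a gripper value outside its range is refused whole. The fingers move at their own pace and stop on an object; "grip_force" is the grip in N (left out, the last holds). Time passes only in rows, so rows that do not move let the fingers close. It gives the time, the measured TCP pose, the force, the opening and the grip force at its end, in the units of the state.
- bot.get_obs(): the state, without advancing time (a new reading comes with each control period).
- bot.camera(name): name is "scene" or "top" or "wrist"; returns the picture (480x640x3 uint8, blue, green, red); there is no depth.
- bot.camera_model(name): a dict with "fx", "fy", "cx", "cy" (pixels), "distortion" ([k1, k2, p1, p2, k3] as OpenCV has them; the pictures are not rectified), "camera_from_world" (4x4, takes a point from world to camera coordinates). Camera axes: x right, y up, looking along -z (the intrinsics and any distortion apply to the point x, -y, -z); pixel columns grow to the right and rows downward; lengths in m; the calibration is good to about 2 mm. A picture is of the moment at which its call begins: read the wrist's pose just before it. camera_model takes no time and is no camera call; for the wrist camera it gives the pose at the moment of the call.
- bot.job_done(): hands the job in; it is judged then, once.
The state is a dict: "time": time; "q": joint angles; "qd": joint speeds; "joint_efforts": joint torques, N m; "ee_pos": TCP position; "tcp_rot": TCP orientation; "wrist_force": force on the tool from outside, world axes, zero at the start; "torque": the same for the moment, N m; "opening": finger opening in m; "grasp_force": force on a finger pad.
Only numpy, scipy, OpenCV 4.12 (cv2) and the standard library are available. Lean on these libraries where they do the work, as an engineer would, in place of code of your own. Each camera call takes 0.05 s, during which the arm holds its last target. There are 200 camera calls.

## Working session

There is one attempt and no reset: what is moved stays moved. The work goes in short steps, Python scripts to look and compute and a tool call to move; the robot and the scene stay as the last step left them, time stands still between calls to the robot, and variables do not carry over. Pictures are saved under pics/ and viewed, at most 14 in all, crops included, and the job is handed in when it is done.

Besides the shell and the picture viewer there is one more tool, called by a JSON object that holds its "name" and its "arguments". carry_out: Moves the arm, as the interface text tells. Its arguments: {"type":"object","properties":{"linear":{"type":"array","items":{"type":"array","items":{"type":"number"}}},"rotation":{"type":"array","items":{"type":"array","items":{"type":"number"}}},"grip":{"type":"array","items":{"type":"number"}},"grip_force":{"type":"number"}},"required":["linear","rotation","grip"]}

```bash
mkdir -p pics; python3 - <<'E'
from workcell import bot
import cv2
o=bot.get_obs();print({k:o[k] for k in('time','ee_pos','tcp_rot','opening','wrist_force')},bot.tcp_to_tips)
for n in('top','scene'):
    cv2.imwrite(f'pics/{n}0.png',bot.camera(n));m=bot.camera_model(n);print(n,m)
E
```

```text
{'time': 0.0, 'ee_pos': array([ 0.16603352, -0.52410782,  0.23858002]), 'tcp_rot': array([-1.79923358e+02, -1.03706948e-03,  1.75758939e+01]), 'opening': 0.08524885841161796, 'wrist_force': array([-0.23769417,  0.86563629, -0.25725321])} 0.008
top {'fx': 434.24374560811833, 'fy': 434.24374560811833, 'cx': 319.0985865026517, 'cy': 236.5932746811442, 'distortion': array([-0.07269457,  0.        ,  0.        ,  0.        ,  0.        ]), 'camera_from_world': array([[ 0.01560183, -0.99981983,  0.01081141,  0.00209705],
       [ 0.98173302,  0.01736839,  0.18946932, -0.4381377 ],
       [-0.18962296,  0.00765785,  0.98182712, -0.86047958],
       [ 0.        ,  0.        ,  0.        ,  1.        ]])}
scene {'fx': 617.2061114561078, 'fy': 617.2061114561078, 'cx': 315.989755034402, 'cy': 248.73282588840758, 'distortion': array([0.01258881, 0.        , 0.        , 0.        , 0.        ]), 'camera_from_world': array([[-0.4826228 , -0.87581753,  0.00434623,  0.22752884],
       [ 0.6902475 , -0.37729976,  0.61741662, -0.31274848],
       [-0.53910447,  0.30097931,  0.78662433, -1.4535508 ],
       [ 0.        ,  0.        ,  0.        ,  1.        ]])}
```

View pics/top0.png

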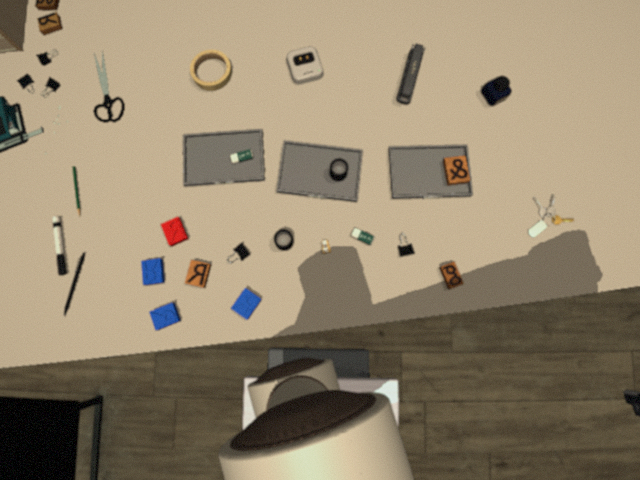

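View pics/scene0.png

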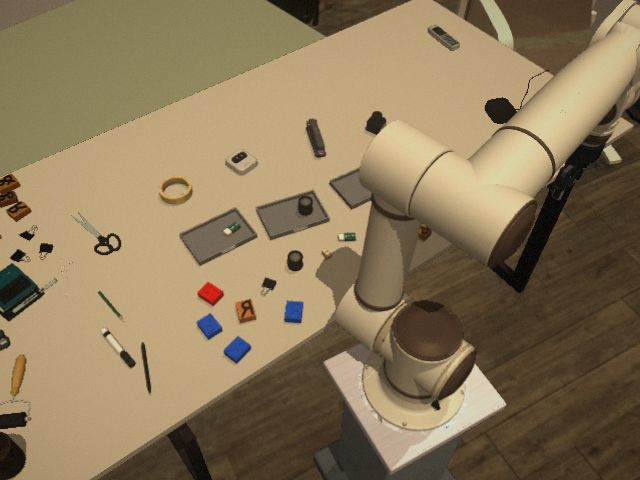

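The top view shows the eraser tray at (225,157), the magnifier tray at (320,170) and the letter tray at (430,172).
- **Letter_wide candidates:** orange (198,273), red (175,231), blue (152,271), (165,316) and (247,303). The wooden orange one fits, because red and blue are to be left alone.
- **Letter_narrow:** (452,275).
- **Loose eraser:** (363,236).
- **Loose magnifier:** (284,238).

Next I'll confirm these in one enlarged crop and measure.

```bash
cat > h.py <<'E'
import numpy as np,cv2
from workcell import bot
def ray(m,px):
    K=np.array([[m['fx'],0,m['cx']],[0,m['fy'],m['cy']],[0,0,1]])
    p=cv2.undistortPoints(np.float64(px).reshape(-1,1,2),K,m['distortion']).reshape(-1,2)
    T=m['camera_from_world'];R=T[:3,:3];C=-R.T@T[:3,3]
    return C,np.c_[p[:,0],-p[:,1],-np.ones(len(p))]@R
def plane(m,px,z):
    C,d=ray(m,px);return (C+d*((z-C[2])/d[:,2])[:,None])[:,:2]
def rect(m,c,z):
    "min-area rect of a contour on plane z: centre, (long,short), yaw of long side"
    w=plane(m,c.reshape(-1,2),z).astype(np.float32)
    (cx,cy),(a,b),t=cv2.minAreaRect(w*1000)
    if a<b:a,b,t=b,a,t+90
    return np.round([cx/1000,cy/1000,a/1000,b/1000],4),round((t+90)%180-90,1)
def contour(mask,box):
    x,y,X,Y=box;k=np.zeros_like(mask);k[y:Y,x:X]=mask[y:Y,x:X]
    k=cv2.morphologyEx(k,cv2.MORPH_CLOSE,np.ones((3,3)))
    return max(cv2.findContours(k,cv2.RETR_EXTERNAL,cv2.CHAIN_APPROX_NONE)[0],key=cv2.contourArea)
E
python3 - <<'E'
from h import *
im=cv2.imread('pics/top0.png');m=bot.camera_model('top')
hsv=cv2.cvtColor(im,cv2.COLOR_BGR2HSV);H,S,V=cv2.split(hsv)
for p in[(198,262),(205,280),(175,222),(452,283),(368,238),(357,233),(284,228),(284,247),(284,260),(340,270),(360,320-80),(250,170),(300,215),(440,250)]:print(p,hsv[p[1],p[0]])
cv2.imwrite('pics/c1.png',cv2.resize(im[120:340,130:490],None,fx=2.2,fy=2.2,interpolation=cv2.INTER_CUBIC))
E
```

```text
(198, 262) [ 13 168 182]
(205, 280) [ 15 173 109]
(175, 222) [  1 217 210]
(452, 283) [ 12 139  46]
(368, 238) [ 59  43 132]
(357, 233) [ 34  34 228]
(284, 228) [ 19  71 107]
(284, 247) [140  29  26]
(284, 260) [ 19  62 198]
(340, 270) [ 18  65 118]
(360, 240) [42 55 92]
(250, 170) [ 20  41 124]
(300, 215) [ 18  62 197]
(440, 250) [ 18  67 199]
```

View pics/c1.png

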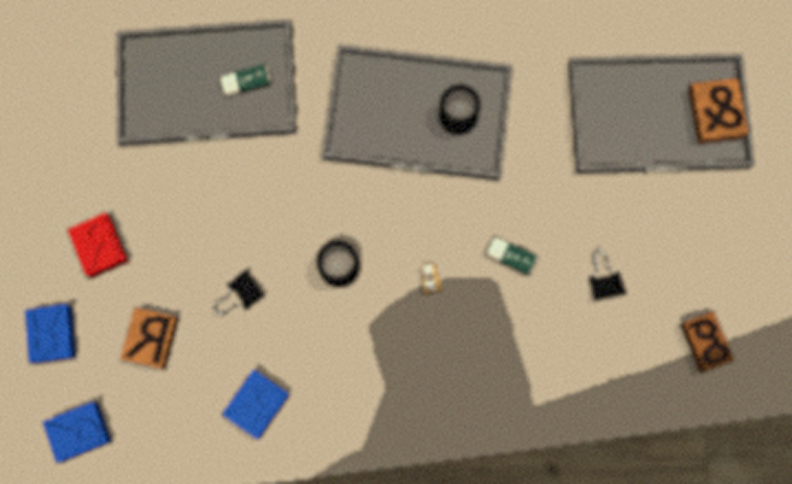

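The crop confirms the orange wooden "R" at crop (150,337) as letter_wide; the others nearby are red or blue. Letter_narrow is at crop (707,340), the eraser at (511,255) and the magnifier at (339,262). Now to measure them.

```bash
python3 - <<'E'
from h import *
im=cv2.imread('pics/top0.png');m=bot.camera_model('top')
C,_=ray(m,[[320,240]]);print('cam',C)
hsv=cv2.cvtColor(im,cv2.COLOR_BGR2HSV);H,S,V=cv2.split(hsv)
wood=((H>=4)&(H<=17)&(S>105)).astype(np.uint8)
era=((((S<50)&(V>130)))|((H>40)&(H<95)&(S>45))).astype(np.uint8)
dark=(V<62).astype(np.uint8)
grey=((S<55)&(V<175)).astype(np.uint8)
for n,mk,b,z in[('wide',wood,(180,252,217,295),.02),('narrow',wood,(435,255,470,295),.02),('lit',wood,(435,148,475,192),.025),
 ('eras',era,(345,222,382,250),.012),('eit',era,(226,145,257,168),.017),
 ('mag',dark,(268,222,300,255),.043),('mit',dark,(322,152,356,185),.048),
 ('trE',grey,(175,120,272,192),.016),('trM',grey,(270,130,367,208),.016),('trL',grey,(380,136,480,206),.016)]:
    c=contour(mk,b);print(n,*rect(m,c,z),cv2.contourArea(c),c.reshape(-1,2).min(0),c.reshape(-1,2).max(0))
E
```

```text
cam [0.26693484 0.01629584 0.92783317]
wide [0.3595 0.2637 0.0527 0.0441] -11.6 475.0 [185 260] [210 287]
narrow [ 0.3647 -0.2716  0.0516  0.0357] 19.1 356.5 [440 262] [462 288]
lit [ 0.5975 -0.2918  0.065   0.0536] 7.1 592.5 [443 155] [469 184]
eras [ 0.4472 -0.0834  0.0481  0.0207] 63.8 168.5 [352 228] [373 243]
eit [0.6235 0.1864 0.0498 0.0248] -71.4 177.0 [230 150] [252 163]
mag [0.4305 0.0831 0.0402 0.0353] 1.6 261.0 [275 230] [292 249]
mit [ 0.5833 -0.0291  0.0488  0.0372] -8.4 296.5 [329 159] [347 180]
trE [0.6203 0.2273 0.181  0.1251] -85.1 4059.5 [182 129] [264 186]
trM [0.5925 0.0108 0.1798 0.1243] 84.3 4127.0 [276 141] [362 201]
trL [ 0.5969 -0.2357  0.1819  0.1231] -87.1 3282.0 [389 144] [472 198]
```

All sizes match what was given. I'll start with letter_narrow, gripped across its 52 mm length (tool yaw ≈109°).

{"name": "carry_out", "arguments": {"linear": [[0.83,1,-0.5],[0.83,1,-0.5],[0.83,1,-0.5],[0.83,1,-0.5],[0.83,1,-0.5],[0.83,1,-0.5],[0.83,1,-0.5],[0.83,1,-0.5],[0.83,1,-0.5],[0.83,1,-0.5],[0.83,1,-0.5],[0.83,1,-0.5]], "rotation": [[0,0,0.95],[0,0,0.95],[0,0,0.95],[0,0,0.95],[0,0,0.95],[0,0,0.95],[0,0,0.95],[0,0,0.95],[0,0,0.95],[0,0,0.95],[0,0,0.95],[0,0,0.95]], "grip": [-1,-1,-1,-1,-1,-1,-1,-1,-1,-1,-1,-1], "grip_force": 30}}

```text
time: 1.3
ee_pos: [0.3657, -0.2833, 0.1186]
tcp_rot: [-180.0, -0.0, 109.1]
wrist_force: [0.3, -0.7, -0.4]
opening: 0.0853
grasp_force: 0.0
```

{"name": "carry_out", "arguments": {"linear": [[0,0.6,0],[0,0,0],[0,0,0]], "rotation": [[0,0,0],[0,0,0],[0,0,0]], "grip": [-1,-1,-1]}}

```text
time: 1.6
ee_pos: [0.3651, -0.2727, 0.1198]
tcp_rot: [180.0, 0.0, 108.7]
wrist_force: [-0.3, -0.4, 0.8]
opening: 0.0853
grasp_force: 0.0
```

```bash
python3 - <<'E'
from h import *
m=bot.camera_model('wrist');im=bot.camera('wrist');cv2.imwrite('pics/w1.png',im);o=bot.get_obs()
print(o['time'],o['ee_pos'],o['tcp_rot'],o['q'],o['wrist_force'])
H,S,V=cv2.split(cv2.cvtColor(im,cv2.COLOR_BGR2HSV))
c=contour(((H>=4)&(H<=17)&(S>105)).astype(np.uint8),(0,0,640,480))
print(rect(m,c,.02),c.reshape(-1,2).min(0),c.reshape(-1,2).max(0),ray(m,[[0,0]])[0])
E
```

```text
1.65 [ 0.36505936 -0.27294677  0.11981282] [1.79983942e+02 4.70149099e-02 1.08646385e+02] [-3.67764683e+01 -8.68922556e+00 -1.64364824e+01  8.22049197e+01
 -1.34602635e-02  3.45771349e+01] [0.17890936 0.41424022 0.41562245]
(array([ 0.2138, -0.3905,  0.4449,  0.1868]), -89.3) [0 0] [238 462] [ 0.3404772  -0.19695089  0.2550209 ]
```

View pics/w1.png

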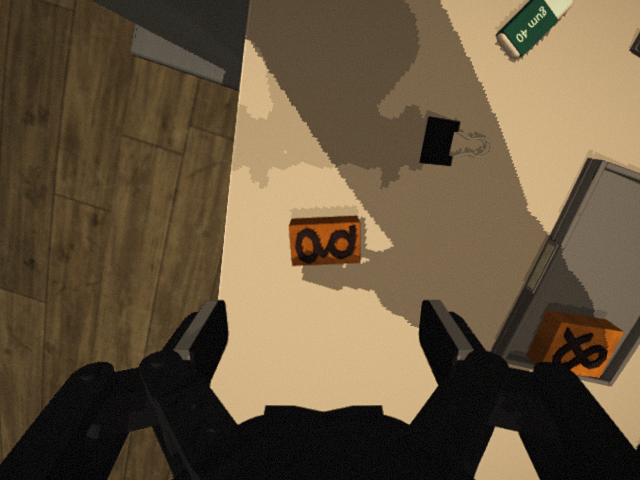

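The wrist view shows letter_narrow at about (326,240), lined up with the fingers. The binder clip at (440,140) and the letter tray are clear of it.

```bash
python3 - <<'E'
from h import *
m=bot.camera_model('wrist');im=cv2.imread('pics/w1.png')
H,S,V=cv2.split(cv2.cvtColor(im,cv2.COLOR_BGR2HSV));mk=((H>=4)&(H<=17)&(S>130)).astype(np.uint8)
c=contour(mk,(275,200,380,280));print(rect(m,c,.02),c.reshape(-1,2).min(0),c.reshape(-1,2).max(0))
top=((V>90)&(mk>0)).astype(np.uint8);c=contour(top,(275,200,380,280));print(rect(m,c,.02),rect(m,c,.01))
print(plane(m,[[326,222],[326,266],[290,245],[362,245]],.02))
E
```

```text
(array([ 0.3676, -0.2729,  0.0521,  0.0373]), 21.4) [289 216] [360 265]
(array([ 0.3681, -0.2744,  0.0522,  0.0339]), 20.2) (array([ 0.3692, -0.2777,  0.0544,  0.0353]), 20.2)
[[ 0.36367302 -0.25873277]
 [ 0.37480022 -0.2914418 ]
 [ 0.34407322 -0.28399464]
 [ 0.39467869 -0.26695522]]
```

{"name": "carry_out", "arguments": {"linear": [[0.12,-0.08,-0.9],[0,0,-0.9],[0,0,-0.9],[0,0,-0.9],[0,0,-0.8],[0,0,-0.5],[0,0,-0.3],[0,0,0]], "rotation": [[0,0,0.16],[0,0,0],[0,0,0],[0,0,0],[0,0,0],[0,0,0],[0,0,0],[0,0,0]], "grip": [-1,-1,-1,-1,-1,-1,-1,-1]}}

```text
time: 2.45
ee_pos: [0.3673, -0.2741, 0.015]
tcp_rot: [-180.0, -0.0, 110.0]
wrist_force: [-0.7, -0.3, -0.2]
opening: 0.0856
grasp_force: 0.0
```

{"name": "carry_out", "arguments": {"linear": [[0,0,0],[0,0,0],[0,0,0],[0,0,0],[0,0,0],[0,0,0]], "rotation": [[0,0,0],[0,0,0],[0,0,0],[0,0,0],[0,0,0],[0,0,0]], "grip": [1,1,1,1,1,1]}}

```text
time: 3.05
ee_pos: [0.3681, -0.2743, 0.0162]
tcp_rot: [180.0, 0.1, 110.1]
wrist_force: [-1.3, 0.3, 5.6]
opening: 0.0511
grasp_force: 31.7
```

{"name": "carry_out", "arguments": {"linear": [[0,0,0.4],[0,0,1],[0,0,1],[0,0,1],[0.6,0.2,0.6],[1,0.43,0],[1,0.43,0],[1,0.43,0],[1,0.43,0],[1,0.43,0],[1,0.43,0],[1,0.43,0]], "rotation": [[0,0,0],[0,0,0],[0,0,0],[0,0,0],[0,0,-0.3],[0,0,-0.3],[0,0,-0.3],[0,0,-0.3],[0,0,-0.3],[0,0,-0.3],[0,0,-0.34],[0,0,0]], "grip": [1,1,1,1,1,1,1,1,1,1,1,1]}}

```text
time: 4.25
ee_pos: [0.5205, -0.2092, 0.0956]
tcp_rot: [-180.0, -0.0, 92.9]
wrist_force: [-0.1, -0.2, 0.2]
opening: 0.0508
grasp_force: 31.6
```

{"name": "carry_out", "arguments": {"linear": [[1,0.43,0],[1,0.43,0],[0.8,0.43,0],[0.7,0.35,0],[0,0,0],[0,0,0]], "rotation": [[0,0,0],[0,0,0],[0,0,0],[0,0,0],[0,0,0],[0,0,0]], "grip": [1,1,1,1,1,1]}}

```text
time: 4.85
ee_pos: [0.5894, -0.1768, 0.0952]
tcp_rot: [-180.0, -0.0, 93.0]
wrist_force: [-0.2, 0.1, -0.7]
opening: 0.0511
grasp_force: 31.6
```

```bash
python3 - <<'E'
from h import *
m=bot.camera_model('wrist');im=bot.camera('wrist');cv2.imwrite('pics/w2.png',im);o=bot.get_obs()
print(o['time'],o['ee_pos'],o['tcp_rot'],o['q'],o['wrist_force'],o['opening'])
E
```

```text
4.9 [ 0.58917722 -0.17706781  0.09531066] [-1.79967374e+02 -4.87686979e-03  9.29379115e+01] [-1.67244367e+01  1.34886448e+01  3.78055718e+00  8.03242771e+01
 -6.38543747e-03  7.03376521e+01] [ 0.20173378 -0.19835697 -0.62031034] 0.051384531085606026
```

View pics/w2.png

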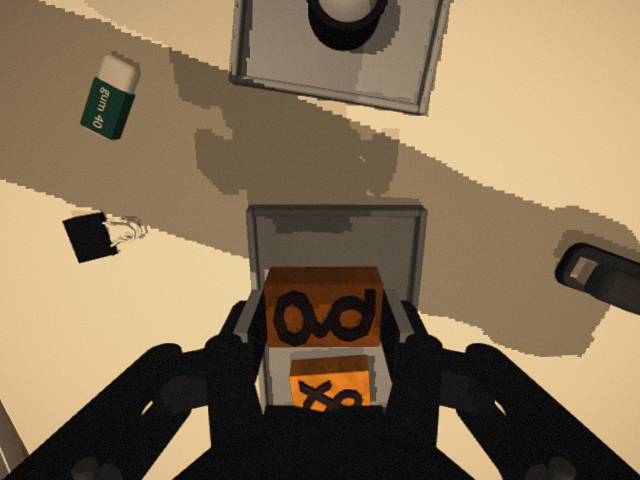

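Letter_narrow is held level. The tray's +y end has corners at (248,206) and (427,207), and the resident letter is at (330,380). I'll measure both.

```bash
python3 - <<'E'
from h import *
m=bot.camera_model('wrist')
print('end corners',plane(m,[[248,206],[427,207]],.016))
print('lit far top edge',plane(m,[[292,370],[369,368]],.025))
print('held top far/near at .02-.016+.095+.001',plane(m,[[263,290],[384,290],[263,346],[384,346]],.0988))
print('mag tray',plane(m,[[232,80],[426,114]],.016), 'eraser', plane(m,[[95,128],[105,90],[83,128],[133,90],[110,58],[137,65],[120,135]],.012))
E
```

```text
end corners [[ 0.53968886 -0.14864027]
 [ 0.65675162 -0.14328416]]
lit far top edge [[ 0.57179077 -0.26987383]
 [ 0.62898695 -0.26519778]]
held top far/near at .02-.016+.095+.001 [[ 0.56345316 -0.1660092 ]
 [ 0.61613886 -0.16332591]
 [ 0.56320488 -0.19504269]
 [ 0.61936975 -0.19218875]]
mag tray [[ 0.53112852 -0.07283877]
 [ 0.64804408 -0.0859398 ]] eraser [[ 0.44138258 -0.10334235]
 [ 0.45085689 -0.0804603 ]
 [ 0.43335466 -0.10355872]
 [ 0.4687021  -0.08003983]
 [ 0.45610642 -0.0621751 ]
 [ 0.47254003 -0.06576557]
 [ 0.4573961  -0.1071647 ]]
```

{"name": "carry_out", "arguments": {"linear": [[0.35,0,-0.5],[0,0,-0.8],[0,0,-0.8],[0,0,-0.7],[0,0,-0.4],[0,0,-0.3],[0,0,-0.13],[0,0,0],[0,0,0]], "rotation": [[0,0,0],[0,0,0],[0,0,0],[0,0,0],[0,0,0],[0,0,0],[0,0,0],[0,0,0],[0,0,0]], "grip": [1,1,1,1,1,1,1,1,1]}}

```text
time: 5.8
ee_pos: [0.597, -0.177, 0.0233]
tcp_rot: [180.0, 0.0, 92.9]
wrist_force: [0.2, 0.2, 0.3]
opening: 0.051
grasp_force: 31.6
```

{"name": "carry_out", "arguments": {"linear": [[0,0,-0.08],[0,0,-0.05],[0,0,0],[0,0,0]], "rotation": [[0,0,0],[0,0,0],[0,0,0],[0,0,0]], "grip": [1,1,1,1]}}

```text
time: 6.2
ee_pos: [0.5971, -0.177, 0.0213]
tcp_rot: [179.9, 0.0, 92.9]
wrist_force: [-1.5, 0.9, 4.7]
opening: 0.0512
grasp_force: 32.2
```

{"name": "carry_out", "arguments": {"linear": [[0,0,0],[0,0,0],[0,0,0],[0,0,0.3],[0,0,0.7],[0,0,1],[0,0,1],[-0.5,0.3,1],[-1,0.6,0.5],[-1,0.6,0],[-1,0.6,0],[-1,0.6,0]], "rotation": [[0,0,0],[0,0,0],[0,0,0],[0,0,0],[0,0,0],[0,0,0],[0,0,0],[0,0,0],[0,0,-0.9],[0,0,-0.9],[0,0,-0.9],[0,0,-0.94]], "grip": [-0.5,-0.5,-0.5,-0.5,-0.5,-0.5,-0.5,-0.5,-0.5,-0.5,-0.5,-0.5]}}

```text
time: 7.4
ee_pos: [0.5062, -0.1226, 0.1115]
tcp_rot: [179.9, -0.0, 63.5]
wrist_force: [-0.2, 0.4, -0.1]
opening: 0.0639
grasp_force: 0.0
```

{"name": "carry_out", "arguments": {"linear": [[-1,0.7,0],[-1,0.6,0],[-0.8,0.6,0],[0,0,0],[0,0,0]], "rotation": [[0,0,0],[0,0,0],[0,0,0],[0,0,0],[0,0,0]], "grip": [-0.5,-0.5,-0.5,-0.5,-0.5]}}

```text
time: 7.9
ee_pos: [0.4513, -0.0849, 0.1114]
tcp_rot: [179.9, -0.0, 63.8]
wrist_force: [-0.1, -0.9, -0.9]
opening: 0.0644
grasp_force: 0.0
```

```bash
python3 - <<'E'
from h import *
m=bot.camera_model('wrist');im=bot.camera('wrist');cv2.imwrite('pics/w3.png',im);o=bot.get_obs()
print(o['time'],o['ee_pos'],o['tcp_rot'],o['wrist_force'],o['opening'])
H,S,V=cv2.split(cv2.cvtColor(im,cv2.COLOR_BGR2HSV))
g=((H>40)&(H<95)&(S>60)).astype(np.uint8);c=contour(g,(150,100,500,330));print('green',rect(m,c,.012),c.reshape(-1,2).min(0),c.reshape(-1,2).max(0))
E
```

```text
7.95 [ 0.45140001 -0.08516132  0.11106826] [ 1.79901491e+02 -2.02971558e-02  6.38229696e+01] [ 0.87836146 -0.18088617  0.35090979] 0.06372507456510053
green (array([ 0.4479, -0.0911,  0.031 ,  0.0208]), 64.5) [307 231] [335 270]
```

View pics/w3.png

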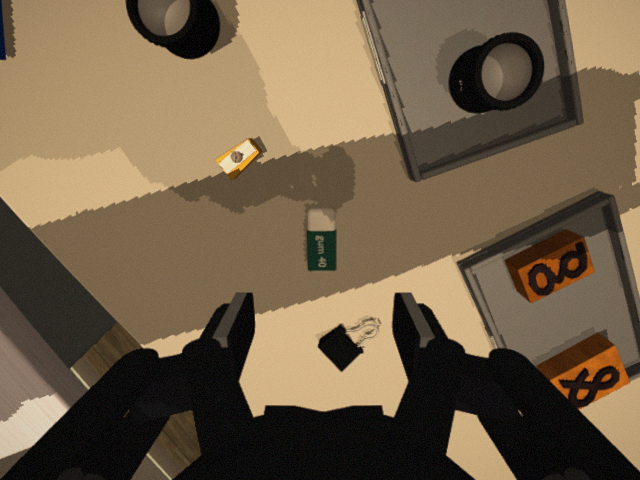

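Letter_narrow lies flat beside the resident "&". The eraser spans (306–336, 208–270), and the clip at (345,345) is about 60 mm away.

```bash
python3 - <<'E'
from h import *
m=bot.camera_model('wrist')
p=plane(m,[[321,208],[321,269],[308,245],[336,245],[321,239]],.012);print(p,p[:2].mean(0),p[2:4].mean(0))
E
```

```text
[[ 0.46243496 -0.0620925 ]
 [ 0.44151738 -0.1044199 ]
 [ 0.44143443 -0.08291764]
 [ 0.45998574 -0.09205984]
 [ 0.45211595 -0.08297484]] [ 0.45197617 -0.0832562 ] [ 0.45071009 -0.08748874]
```

{"name": "carry_out", "arguments": {"linear": [[0,0.1,-0.7],[0,0,-1],[0,0,-1],[0,0,-1],[0,0,-0.7],[0,0,-0.3],[0,0,0],[0,0,0]], "rotation": [[0,0,0],[0,0,0],[0,0,0],[0,0,0],[0,0,0],[0,0,0],[0,0,0],[0,0,0]], "grip": [-0.5,-0.5,-0.5,-0.5,-0.5,-0.3,0,0.2]}}

```text
time: 8.75
ee_pos: [0.4511, -0.083, 0.0166]
tcp_rot: [180.0, -0.0, 63.8]
wrist_force: [0.5, 0.3, 0.3]
opening: 0.0346
grasp_force: 0.0
```

{"name": "carry_out", "arguments": {"linear": [[0,0,0],[0,0,0],[0,0,0],[0,0,0],[0,0,0]], "rotation": [[0,0,0],[0,0,0],[0,0,0],[0,0,0],[0,0,0]], "grip": [0.2,0.35,1,1,1], "grip_force": 25}}

```text
time: 9.25
ee_pos: [0.4511, -0.083, 0.0168]
tcp_rot: [179.9, -0.0, 63.8]
wrist_force: [-1.4, 0.3, 6.6]
opening: 0.0198
grasp_force: 24.6
```

```bash
python3 - <<'E'
from h import *
im=bot.camera('wrist');cv2.imwrite('pics/w4.png',im);o=bot.get_obs()
print(o['time'],o['ee_pos'],o['tcp_rot'],o['wrist_force'],o['opening'],o['grasp_force'])
E
```

```text
9.3 [ 0.4511416  -0.08301259  0.01678201] [ 1.79934643e+02 -1.94164428e-02  6.38167833e+01] [-0.91923557  0.68024388  6.3577287 ] 0.019562619151305104 24.61640954017639
```

View pics/w4.png

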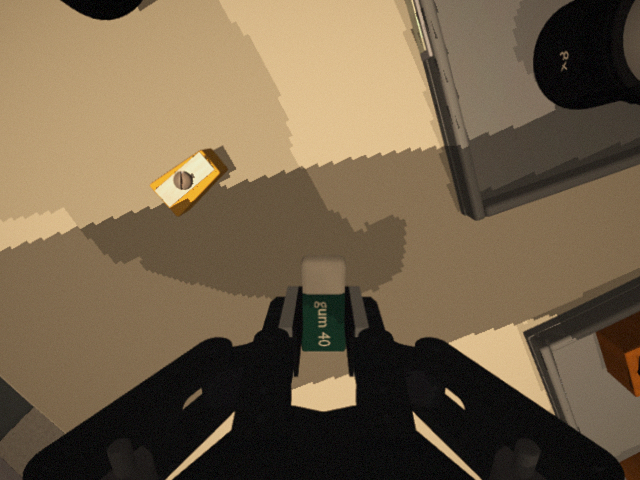

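The eraser is between the pads, but the grip looks shallow. I'll reopen slightly, go 5 mm lower and close again.

{"name": "carry_out", "arguments": {"linear": [[0,0,0],[0,0,0],[0,0,-0.12],[0,0,-0.12],[0,0,0],[0,0,0]], "rotation": [[0,0,0],[0,0,0],[0,0,0],[0,0,0],[0,0,0],[0,0,0]], "grip": [0.25,0.25,0.25,0.25,0.25,0.25]}}

```text
time: 9.9
ee_pos: [0.4506, -0.0829, 0.0111]
tcp_rot: [-180.0, 0.0, 63.8]
wrist_force: [-0.7, 0.2, -0.2]
opening: 0.0321
grasp_force: 0.0
```

{"name": "carry_out", "arguments": {"linear": [[0,0,0],[0,0,0],[0,0,0],[0,0,0]], "rotation": [[0,0,0],[0,0,0],[0,0,0],[0,0,0]], "grip": [1,1,1,1]}}

```text
time: 10.3
ee_pos: [0.4508, -0.0829, 0.0114]
tcp_rot: [180.0, -0.0, 63.8]
wrist_force: [-1.0, 0.1, 0.1]
opening: 0.0203
grasp_force: 25.3
```

{"name": "carry_out", "arguments": {"linear": [[0,0,0.2],[0,0,0.4],[0,0,0.5],[0,0,0]], "rotation": [[0,0,0],[0,0,0],[0,0,0],[0,0,0]], "grip": [1,1,1,1]}}

```text
time: 10.7
ee_pos: [0.4517, -0.0831, 0.0352]
tcp_rot: [179.9, -0.0, 63.8]
wrist_force: [0.4, 0.3, 0.4]
opening: 0.0202
grasp_force: 25.1
```

{"name": "carry_out", "arguments": {"linear": [[0,0,0.8],[0,0.5,1],[0.4,1,1],[0.5,1,0.2],[0.5,1,0],[0.5,1,0],[0.5,1,0],[0.5,1,0],[0.5,1,0],[0.5,1,0],[0.5,1,0],[0.5,1,0]], "rotation": [[0,0,0],[0,0,0],[0,0,0.4],[0,0,0.4],[0,0,0.4],[0,0,0.4],[0,0,0.4],[0,0,0.4],[0,0,0.4],[0,0,0.4],[0,0,0.4],[0,0,0.29]], "grip": [1,1,1,1,1,1,1,1,1,1,1,1]}}

```text
time: 11.9
ee_pos: [0.5491, 0.128, 0.0934]
tcp_rot: [180.0, -0.0, 95.1]
wrist_force: [-0.8, 0.1, -0.1]
opening: 0.0197
grasp_force: 25.1
```

{"name": "carry_out", "arguments": {"linear": [[0.5,1,0],[0.5,1,0],[0.5,1,0],[0.5,1,0],[0.5,1,0],[0.5,1,0],[0.3,0.9,0],[0,0,0],[0,0,0]], "rotation": [[0,0,0],[0,0,0],[0,0,0],[0,0,0],[0,0,0],[0,0,0],[0,0,0],[0,0,0],[0,0,0]], "grip": [1,1,1,1,1,1,1,1,1]}}

```text
time: 12.8
ee_pos: [0.6145, 0.2651, 0.0929]
tcp_rot: [-180.0, 0.0, 95.0]
wrist_force: [0.5, -0.6, 0.5]
opening: 0.0203
grasp_force: 25.1
```

```bash
python3 - <<'E'
from h import *
im=bot.camera('wrist');cv2.imwrite('pics/w5.png',im);o=bot.get_obs()
print(o['time'],o['ee_pos'],o['tcp_rot'],o['wrist_force'],o['opening'],o['grasp_force'])
E
```

```text
12.85 [0.61446232 0.26464548 0.09313525] [-1.79971592e+02  2.01768467e-02  9.49378231e+01] [ 0.57914537 -0.73050685 -0.40879766] 0.020110204219250895 25.134440660476685
```

View pics/w5.png

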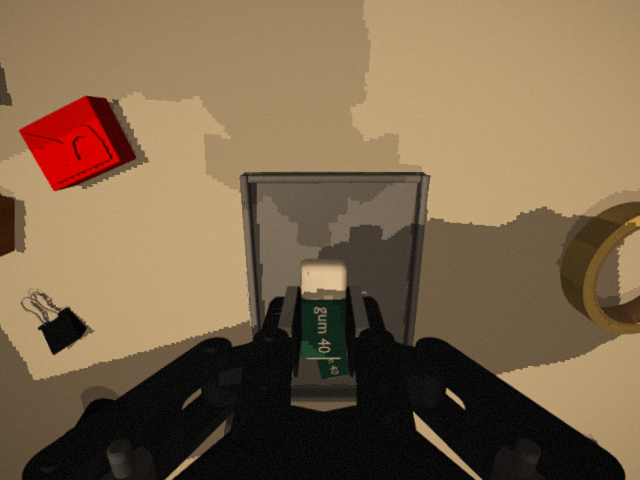

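The held eraser is centred over the tray. The tray end has corners at (241,175) and (430,176), and the resident eraser shows at (330,368).

```bash
python3 - <<'E'
from h import *
m=bot.camera_model('wrist')
print(plane(m,[[241,175],[430,176]],.016),plane(m,[[318,378],[345,375],[335,358]],.017),plane(m,[[324,262],[324,360]],.094))
E
```

```text
[[0.55969847 0.3114143 ]
 [0.67843364 0.3211002 ]] [[0.62059138 0.16046676]
 [0.64111961 0.16509055]
 [0.63186946 0.18025998]] [[0.61383202 0.28912334]
 [0.61825175 0.23837067]]
```

{"name": "carry_out", "arguments": {"linear": [[0.1,0,-0.5],[0,0,-0.9],[0,0,-0.9],[0,0,-0.7],[0,0,-0.4],[0,0,-0.25],[0,0,-0.1],[0,0,-0.05],[0,0,0],[0,0,0]], "rotation": [[0,0,0],[0,0,0],[0,0,0],[0,0,0],[0,0,0],[0,0,0],[0,0,0],[0,0,0],[0,0,0],[0,0,0]], "grip": [1,1,1,1,1,1,1,1,1,1]}}

```text
time: 13.85
ee_pos: [0.617, 0.2653, 0.0179]
tcp_rot: [180.0, -0.0, 94.9]
wrist_force: [-0.7, 0.0, -1.3]
opening: 0.0201
grasp_force: 25.1
```

{"name": "carry_out", "arguments": {"linear": [[0,0,-0.05],[0,0,-0.05],[0,0,0],[0,0,0]], "rotation": [[0,0,0],[0,0,0],[0,0,0],[0,0,0]], "grip": [1,1,1,1]}}

```text
time: 14.25
ee_pos: [0.617, 0.2652, 0.0164]
tcp_rot: [179.9, -0.0, 94.9]
wrist_force: [-2.0, -0.7, 5.6]
opening: 0.0201
grasp_force: 25.8
```

The eraser is touching the floor. I'll release it, lift, and go on to letter_wide.

{"name": "carry_out", "arguments": {"linear": [[0,0,0],[0,0,0],[0,0,0],[0,0,0.3],[0,0,0.8],[0,0,1],[0,0,1],[-0.5,0,1],[-1,0,0.8],[-1,0,0],[-1,0,0],[-1,0,0]], "rotation": [[0,0,0],[0,0,0],[0,0,0],[0,0,0],[0,0,0],[0,0,0],[0,0,0],[0,0,0],[0,0,-0.5],[0,0,-0.5],[0,0,-0.5],[0,0,-0.57]], "grip": [0.15,0.15,0.15,0.15,0.15,0.15,0,-1,-1,-1,-1,-1]}}

```text
time: 15.45
ee_pos: [0.5263, 0.2652, 0.115]
tcp_rot: [179.9, -0.1, 78.2]
wrist_force: [-0.5, 0.0, 0.4]
opening: 0.0854
grasp_force: 0.0
```

{"name": "carry_out", "arguments": {"linear": [[-1,0,0],[-1,0,0],[-1,0,0],[-1,0,0],[-1,0,0],[-1,0,0],[-1,0,0],[-1,0,0],[-0.4,0,0],[0,0,0],[0,0,0]], "rotation": [[0,0,0],[0,0,0],[0,0,0],[0,0,0],[0,0,0],[0,0,0],[0,0,0],[0,0,0],[0,0,0],[0,0,0],[0,0,0]], "grip": [-1,-1,-1,-1,-1,-1,-1,-1,-1,-1,-1]}}

```text
time: 16.55
ee_pos: [0.3594, 0.2653, 0.114]
tcp_rot: [179.9, -0.1, 78.4]
wrist_force: [0.1, 1.1, -0.0]
opening: 0.0852
grasp_force: 0.0
```

```bash
python3 - <<'E'
from h import *
m=bot.camera_model('wrist');im=bot.camera('wrist');cv2.imwrite('pics/w6.png',im);o=bot.get_obs()
print(o['time'],o['ee_pos'],o['tcp_rot'],o['wrist_force'],o['opening'])
H,S,V=cv2.split(cv2.cvtColor(im,cv2.COLOR_BGR2HSV));mk=((H>=4)&(H<=17)&(S>130)).astype(np.uint8)
for k in(mk,((V>90)&(mk>0)).astype(np.uint8)):
    c=contour(k,(220,150,430,330));print(rect(m,c,.02),c.reshape(-1,2).min(0),c.reshape(-1,2).max(0))
E
```

```text
16.6 [0.35944987 0.26522667 0.11369989] [ 1.79961673e+02 -3.02718515e-02  7.83660707e+01] [-0.10798451 -0.249327   -0.97865201] 0.08515979184403381
(array([0.3631, 0.2673, 0.0523, 0.0463]), -11.7) [289 209] [363 270]
(array([0.3627, 0.2655, 0.0523, 0.0427]), -11.7) [289 214] [363 270]
```

View pics/w6.png

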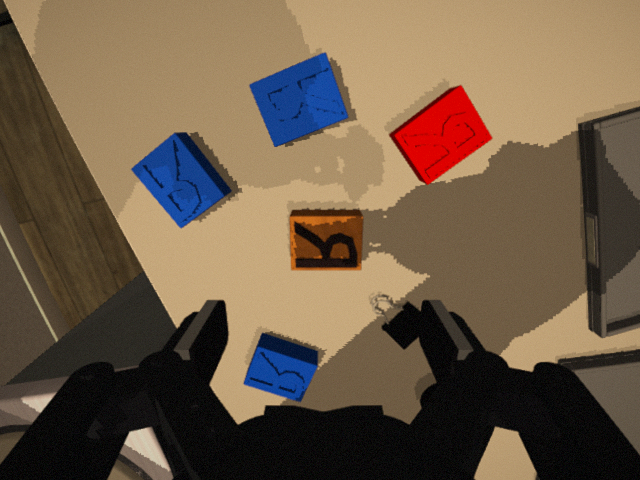

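Wooden letter_wide is at (326,240), clear of the blue and red blocks and of the clip at (400,325). I'll grasp it.

{"name": "carry_out", "arguments": {"linear": [[0.17,0,-0.7],[0,0,-1],[0,0,-1],[0,0,-1],[0,0,-0.8],[0,0,-0.4],[0,0,-0.15],[0,0,0]], "rotation": [[0,0,0],[0,0,0],[0,0,0],[0,0,0],[0,0,0],[0,0,0],[0,0,0],[0,0,0]], "grip": [-0.7,-0.7,-0.7,-0.7,-0.7,-0.7,-0.7,-0.7], "grip_force": 30}}

```text
time: 17.4
ee_pos: [0.3622, 0.265, 0.012]
tcp_rot: [-180.0, 0.0, 78.4]
wrist_force: [0.5, 0.6, -0.2]
opening: 0.0726
grasp_force: 0.0
```

{"name": "carry_out", "arguments": {"linear": [[0,0,0],[0,0,0],[0,0,0],[0,0,0],[0,0,0]], "rotation": [[0,0,0],[0,0,0],[0,0,0],[0,0,0],[0,0,0]], "grip": [1,1,1,1,1]}}

```text
time: 17.9
ee_pos: [0.3627, 0.2655, 0.0132]
tcp_rot: [179.9, -0.1, 78.4]
wrist_force: [0.6, 0.5, 7.0]
opening: 0.0511
grasp_force: 32.2
```

{"name": "carry_out", "arguments": {"linear": [[0,0,0.4],[0,0,1],[0,0,1],[0,-0.5,1],[0.4,-1,0.85],[0.48,-1,0],[0.48,-1,0],[0.48,-1,0],[0.48,-1,0],[0.48,-1,0],[0.48,-1,0],[0.48,-1,0]], "rotation": [[0,0,0],[0,0,0],[0,0,0],[0,0,0],[0,0,0.2],[0,0,0.23],[0,0,0.23],[0,0,0.23],[0,0,0.23],[0,0,0.23],[0,0,0.23],[0,0,0.23]], "grip": [1,1,1,1,1,1,1,1,1,1,1,1]}}

```text
time: 19.1
ee_pos: [0.4375, 0.0942, 0.0977]
tcp_rot: [180.0, -0.0, 92.9]
wrist_force: [0.2, 0.3, -0.7]
opening: 0.0517
grasp_force: 31.5
```

{"name": "carry_out", "arguments": {"linear": [[0.48,-1,0],[0.48,-1,0],[0.48,-1,0],[0.48,-1,0],[0.48,-1,0],[0.48,-1,0],[0.48,-1,0],[0.48,-1,0],[0.48,-1,0],[0.48,-1,0],[0.48,-1,0],[0.48,-1,0]], "rotation": [[0,0,0],[0,0,0],[0,0,0],[0,0,0],[0,0,0],[0,0,0],[0,0,0],[0,0,0],[0,0,0],[0,0,0],[0,0,0],[0,0,0]], "grip": [1,1,1,1,1,1,1,1,1,1,1,1]}}

```text
time: 20.3
ee_pos: [0.5527, -0.1458, 0.0976]
tcp_rot: [-180.0, -0.0, 92.9]
wrist_force: [0.2, -0.1, -1.4]
opening: 0.0511
grasp_force: 31.5
```

{"name": "carry_out", "arguments": {"linear": [[0.48,-1,0],[0.48,-1,0],[0.48,-1,0],[0.5,-1,0],[0.3,-0.5,0],[0,0,0],[0,0,0]], "rotation": [[0,0,0],[0,0,0],[0,0,0],[0,0,0],[0,0,0],[0,0,0],[0,0,0]], "grip": [1,1,1,1,1,1,1]}}

```text
time: 21.0
ee_pos: [0.597, -0.2344, 0.0971]
tcp_rot: [-180.0, -0.0, 92.9]
wrist_force: [-0.1, -0.1, 0.2]
opening: 0.0514
grasp_force: 31.5
```

```bash
python3 - <<'E'
from h import *
im=bot.camera('wrist');cv2.imwrite('pics/w7.png',im);o=bot.get_obs()
print(o['time'],o['ee_pos'],o['tcp_rot'],o['wrist_force'],o['opening'],o['grasp_force'])
E
```

```text
21.05 [ 0.59698015 -0.23414362  0.09730111] [-1.79973693e+02 -2.33824512e-02  9.28794936e+01] [ 0.19914855 -0.25229187  0.01641179] 0.0513501702058961 31.51837706565857
```

View pics/w7.png

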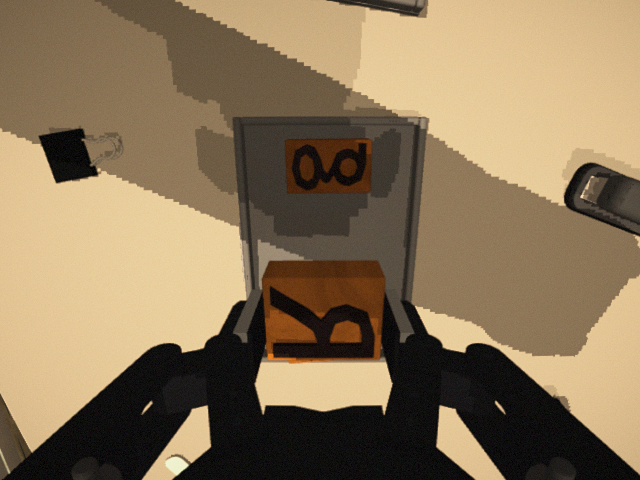

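Letter_narrow sits at (286–372, 138–193). Held letter_wide's top face covers rows 280–358.

```bash
python3 - <<'E'
from h import *
m=bot.camera_model('wrist')
print(plane(m,[[328,193],[328,139]],.025),plane(m,[[326,281],[326,358],[264,320],[384,320]],.104),plane(m,[[234,118],[427,118]],.016))
E
```

```text
[[ 0.59909497 -0.19320175]
 [ 0.59733054 -0.16073522]] [[ 0.59836222 -0.21579241]
 [ 0.60042532 -0.25472486]
 [ 0.57213747 -0.23604981]
 [ 0.62484426 -0.23342714]] [[ 0.5392798  -0.15122427]
 [ 0.65746572 -0.14520118]]
```

{"name": "carry_out", "arguments": {"linear": [[0,0.22,-0.5],[0,0,-0.9],[0,0,-0.9],[0,0,-0.7],[0,0,-0.4],[0,0,-0.3],[0,0,-0.1],[0,0,-0.08],[0,0,0],[0,0,0]], "rotation": [[0,0,0],[0,0,0],[0,0,0],[0,0,0],[0,0,0],[0,0,0],[0,0,0],[0,0,0],[0,0,0],[0,0,0]], "grip": [1,1,1,1,1,1,1,1,1,1]}}

```text
time: 22.05
ee_pos: [0.5976, -0.2307, 0.0202]
tcp_rot: [180.0, 0.0, 92.9]
wrist_force: [0.1, -0.1, 0.0]
opening: 0.0512
grasp_force: 31.5
```

{"name": "carry_out", "arguments": {"linear": [[0,0,-0.06],[0,0,-0.05],[0,0,0],[0,0,0]], "rotation": [[0,0,0],[0,0,0],[0,0,0],[0,0,0]], "grip": [1,1,1,1]}}

```text
time: 22.45
ee_pos: [0.5975, -0.2306, 0.0183]
tcp_rot: [180.0, 0.0, 92.9]
wrist_force: [-1.7, 0.4, 5.8]
opening: 0.0511
grasp_force: 32.2
```

{"name": "carry_out", "arguments": {"linear": [[0,0,0],[0,0,0],[0,0,0],[0,0,0.3],[0,0,0.8],[0,0,1],[0,0,1],[-0.2,0.5,1],[-0.5,1,1],[-0.5,1,0.9],[-0.5,1,0],[-0.5,1,0]], "rotation": [[0,0,0],[0,0,0],[0,0,0],[0,0,0],[0,0,0],[0,0,0],[0,0,0],[0,0,0],[0,0,-0.36],[0,0,0],[0,0,0],[0,0,0]], "grip": [-0.5,-0.5,-0.5,-0.5,-0.5,-0.5,-0.5,-0.5,-1,-1,-1,-1]}}

```text
time: 23.65
ee_pos: [0.5534, -0.1399, 0.1399]
tcp_rot: [179.8, 0.0, 90.0]
wrist_force: [0.1, -0.9, 0.2]
opening: 0.0858
grasp_force: 0.0
```

{"name": "carry_out", "arguments": {"linear": [[-0.5,1,0],[-0.5,1,0],[-0.5,1,0],[-0.5,1,0],[-0.5,1,0],[-0.5,1,0],[-0.5,1,0],[-0.6,1,0],[-0.6,1,0],[-0.6,1,0],[-0.75,0.9,0],[-0.5,0.25,0]], "rotation": [[0,0,0],[0,0,0],[0,0,0],[0,0,0],[0,0,0],[0,0,0],[0,0,0],[0,0,0],[0,0,0],[0,0,0],[0,0,0],[0,0,0]], "grip": [-1,-1,-1,-1,-1,-1,-1,-1,-1,-1,-1,-1]}}

```text
time: 24.85
ee_pos: [0.4217, 0.0837, 0.1389]
tcp_rot: [179.9, -0.0, 90.1]
wrist_force: [0.4, -0.7, -0.3]
opening: 0.0851
grasp_force: 0.0
```

{"name": "carry_out", "arguments": {"linear": [[0,0,0],[0,0,0]], "rotation": [[0,0,0],[0,0,0]], "grip": [-1,-1]}}

```text
time: 25.05
ee_pos: [0.4228, 0.0822, 0.1382]
tcp_rot: [179.9, -0.0, 90.0]
wrist_force: [-0.1, -0.8, 0.0]
opening: 0.0854
grasp_force: 0.0
```

```bash
python3 - <<'E'
from h import *
m=bot.camera_model('wrist');im=bot.camera('wrist');cv2.imwrite('pics/w8.png',im);o=bot.get_obs()
print(o['time'],o['ee_pos'],o['tcp_rot'],o['wrist_force'],o['opening'])
E
```

```text
25.1 [0.42284434 0.08200129 0.13796296] [1.79945243e+02 2.56637555e-04 8.99528161e+01] [-0.68304682 -0.59158708  0.10129445] 0.08514883201063564
```

View pics/w8.png

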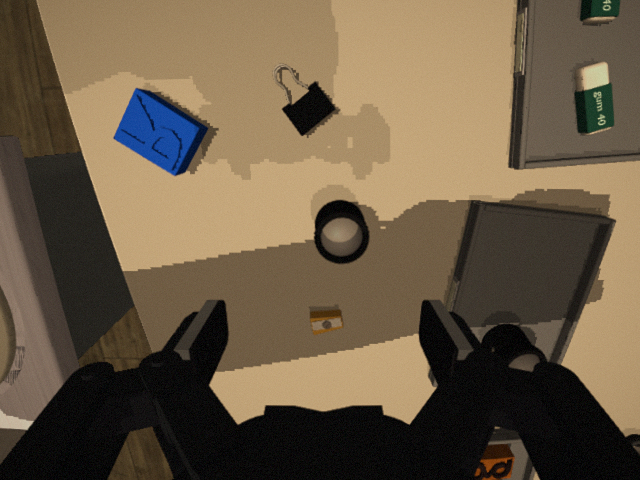

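The loose magnifier's top ring is centred near (342,236). The magnifier tray's +y corners are at (474,201) and (614,220), and both erasers lie flat in their tray at upper right.

```bash
python3 - <<'E'
from h import *
m=bot.camera_model('wrist');im=cv2.imread('pics/w8.png')
print(plane(m,[[342,236],[315,236],[369,236],[342,263]],.043),plane(m,[[474,201],[614,220]],.016))
mk=(im.max(2)<60).astype(np.uint8);c=contour(mk,(300,190,385,275));c2=c[c[:,0,1]>228]
print(plane(m,[cv2.minEnclosingCircle(c2)[0]],.043),cv2.minEnclosingCircle(c2))
E
```

```text
[[0.43771441 0.08729418]
 [0.41828778 0.08732493]
 [0.45717393 0.08726392]
 [0.4380639  0.06631747]] [[0.54283742 0.10732712]
 [0.66453057 0.09213329]]
[[0.43722248 0.08673556]] ((341.3043518066406, 236.7391357421875), 27.30569076538086)
```

{"name": "carry_out", "arguments": {"linear": [[0.68,0.2,0],[0,0,-0.8],[0,0,-1],[0,0,-1],[0,0,-1],[0,0,-1],[0,0,-0.7],[0,0,-0.4],[0,0,-0.1],[0,0,0],[0,0,0]], "rotation": [[0,0,0],[0,0,0],[0,0,0],[0,0,0],[0,0,0],[0,0,0],[0,0,0],[0,0,0],[0,0,0],[0,0,0],[0,0,0]], "grip": [-1,-1,-1,-1,-1,-1,-1,-1,-1,-0.6,-0.3]}}

```text
time: 26.2
ee_pos: [0.4365, 0.0866, 0.0183]
tcp_rot: [179.9, -0.0, 90.0]
wrist_force: [0.3, 0.4, 0.5]
opening: 0.0592
grasp_force: 0.0
```

{"name": "carry_out", "arguments": {"linear": [[0,0,0],[0,0,0],[0,0,0],[0,0,0],[0,0,0],[0,0,0]], "rotation": [[0,0,0],[0,0,0],[0,0,0],[0,0,0],[0,0,0],[0,0,0]], "grip": [-0.2,-0.1,1,1,1,1]}}

```text
time: 26.8
ee_pos: [0.4363, 0.0866, 0.0181]
tcp_rot: [179.9, -0.0, 90.0]
wrist_force: [-0.8, -0.0, 5.4]
opening: 0.0394
grasp_force: 30.5
```

{"name": "carry_out", "arguments": {"linear": [[0,0,0.4],[0,0,1],[0,0,1],[0,0,1],[0.5,-0.1,0.6],[1,-0.2,0],[1,-0.2,0],[1,-0.2,0],[1,-0.2,0],[1,-0.2,0],[1,-0.2,0],[0.9,-0.2,0]], "rotation": [[0,0,0],[0,0,0],[0,0,0],[0,0,0],[0,0,0],[0,0,-0.23],[0,0,-0.23],[0,0,-0.23],[0,0,0],[0,0,0],[0,0,0],[0,0,0]], "grip": [1,1,1,1,1,1,1,1,1,1,1,1]}}

```text
time: 28.0
ee_pos: [0.5847, 0.0563, 0.0975]
tcp_rot: [-180.0, 0.0, 84.5]
wrist_force: [-1.4, -0.6, -0.5]
opening: 0.0392
grasp_force: 30.6
```

{"name": "carry_out", "arguments": {"linear": [[0.7,-0.2,0],[0,0,0],[0,0,0]], "rotation": [[0,0,0],[0,0,0],[0,0,0]], "grip": [1,1,1]}}

```text
time: 28.3
ee_pos: [0.5975, 0.0525, 0.0973]
tcp_rot: [-179.9, 0.0, 84.4]
wrist_force: [-0.6, -0.4, -1.1]
opening: 0.0397
grasp_force: 30.6
```

```bash
python3 - <<'E'
from h import *
m=bot.camera_model('wrist');im=bot.camera('wrist');cv2.imwrite('pics/w9.png',im);o=bot.get_obs()
print(o['time'],o['ee_pos'],o['tcp_rot'],o['wrist_force'],o['opening'])
E
```

```text
28.35 [0.59725858 0.05259363 0.0974224 ] [-1.79951097e+02  2.98398582e-03  8.44566083e+01] [-0.16974722  0.30907669 -1.9550772 ] 0.03932350056317425
```

View pics/w9.png

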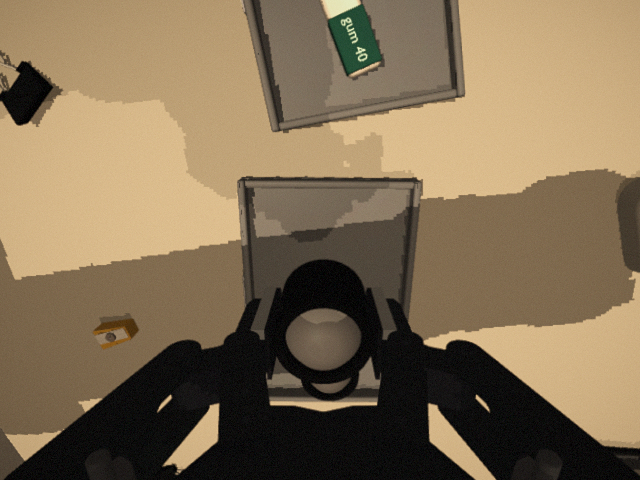

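The magnifier is held upright with its ring centred at (323,332). The tray end has corners at (240,178) and (421,181), and the resident magnifier is behind at (330,385).

```bash
python3 - <<'E'
from h import *
m=bot.camera_model('wrist')
print(plane(m,[[240,178],[421,181]],.016),plane(m,[[323,332],[323,384]],.122),plane(m,[[330,398]],.048))
E
```

```text
[[0.54984484 0.10649399]
 [0.66587379 0.09331955]] [[0.5988334  0.05791349]
 [0.59642119 0.03313272]] [[ 0.59361927 -0.04559589]]
```

{"name": "carry_out", "arguments": {"linear": [[0.2,0,-0.5],[0,0,-0.9],[0,0,-0.8],[0,0,-0.7],[0,0,-0.4],[0,0,-0.2],[0,0,-0.1],[0,0,-0.02],[0,0,0],[0,0,0]], "rotation": [[0,0,0],[0,0,0],[0,0,0],[0,0,0],[0,0,0],[0,0,0],[0,0,0],[0,0,0],[0,0,0],[0,0,0]], "grip": [1,1,1,1,1,1,1,1,1,1]}}

```text
time: 29.35
ee_pos: [0.6022, 0.0525, 0.0257]
tcp_rot: [180.0, -0.0, 84.5]
wrist_force: [-0.1, 0.9, -1.2]
opening: 0.0397
grasp_force: 30.6
```

{"name": "carry_out", "arguments": {"linear": [[0,0,-0.06],[0,0,-0.04],[0,0,0],[0,0,0]], "rotation": [[0,0,0],[0,0,0],[0,0,0],[0,0,0]], "grip": [1,1,1,1]}}

```text
time: 29.75
ee_pos: [0.602, 0.0525, 0.0232]
tcp_rot: [180.0, 0.0, 84.5]
wrist_force: [-0.3, -0.3, 0.8]
opening: 0.0395
grasp_force: 30.7
```

{"name": "carry_out", "arguments": {"linear": [[0,0,-0.05],[0,0,0],[0,0,0]], "rotation": [[0,0,0],[0,0,0],[0,0,0]], "grip": [1,1,1]}}

```text
time: 30.05
ee_pos: [0.602, 0.0525, 0.0231]
tcp_rot: [180.0, -0.0, 84.5]
wrist_force: [-4.2, -0.4, 7.7]
opening: 0.0393
grasp_force: 31.5
```

Contact. I'll release, lift straight up, back off and look.

{"name": "carry_out", "arguments": {"linear": [[0,0,0],[0,0,0],[0,0,0],[0,0,0.2],[0,0,0.5],[0,0,0.8],[0,0,1],[0,0,1],[0,0,1],[0,0,1],[0,0,1],[0,0,1]], "rotation": [[0,0,0],[0,0,0],[0,0,0],[0,0,0],[0,0,0],[0,0,0],[0,0,0],[0,0,0],[0,0,0],[0,0,0],[0,0,0],[0,0,0]], "grip": [-0.4,-0.4,-0.4,-0.4,-0.4,-0.4,-0.4,-0.4,-0.4,-0.4,-0.4,-0.4]}}

```text
time: 31.25
ee_pos: [0.602, 0.0525, 0.1747]
tcp_rot: [179.9, -0.0, 84.5]
wrist_force: [1.1, -0.2, 0.1]
opening: 0.0596
grasp_force: 0.0
```

{"name": "carry_out", "arguments": {"linear": [[-1,0,0.5],[-1,0,0.5],[-1,0,0],[-1,0,0],[-1,0,0],[-1,0,0],[-1,0,0],[-1,0,0],[-1,0,0],[-1,0,0],[-1,0,0],[-1,0,0]], "rotation": [[0,0,0],[0,0,0],[0,0,0],[0,0,0],[0,0,0],[0,0,0],[0,0,0],[0,0,0],[0,0,0],[0,0,0],[0,0,0],[0,0,0]], "grip": [-0.4,-0.4,-0.4,-0.4,-0.4,-0.4,-0.4,-0.4,-0.4,-0.4,-0.4,-0.4]}}

```text
time: 32.45
ee_pos: [0.3611, 0.0525, 0.1936]
tcp_rot: [179.9, -0.0, 84.5]
wrist_force: [-0.4, 0.3, 0.2]
opening: 0.0599
grasp_force: 0.0
```

```bash
python3 - <<'E'
from h import *
im=bot.camera('top');cv2.imwrite('pics/top1.png',cv2.resize(im[110:300,130:490],None,fx=2.2,fy=2.2,interpolation=cv2.INTER_CUBIC));o=bot.get_obs();cv2.imwrite('pics/top1f.png',im)
print(o['time'],o['ee_pos'],o['wrist_force'])
E
```

```text
32.5 [0.35899277 0.05238911 0.19401995] [3.03996069 0.62835078 1.76946965]
```

View pics/top1.png

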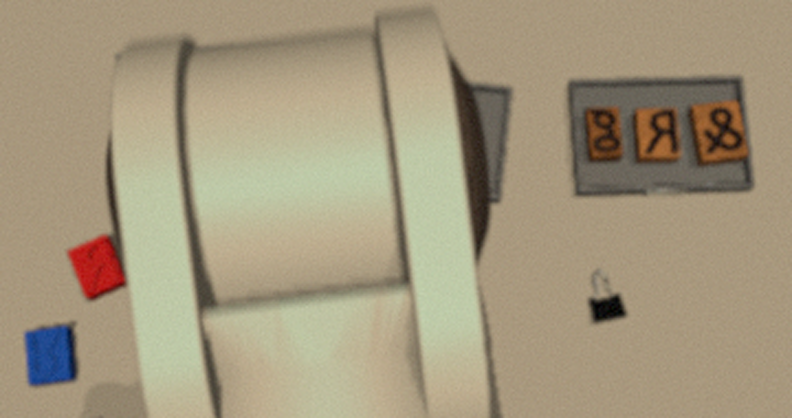

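All three letters are flat and separate in their tray, at crop (604,133), (658,135) and (720,132). The arm hides the other two trays, so I'll swing it aside.

{"name": "carry_out", "arguments": {"linear": [[0,-1,0],[0,-1,0],[0,-1,0],[0,-1,0],[0,-1,0],[0,-1,0],[0,-1,0],[0,-1,0],[0,-1,0],[0,-1,0],[0,-1,0],[0,-1,0]], "rotation": [[0,0,-0.5],[0,0,-0.5],[0,0,-0.5],[0,0,-0.5],[0,0,-0.5],[0,0,-0.5],[0,0,-0.5],[0,0,-0.5],[0,0,-0.5],[0,0,-0.5],[0,0,-0.5],[0,0,-0.5]], "grip": [-0.4,-0.4,-0.4,-0.4,-0.4,-0.4,-0.4,-0.4,-0.4,-0.4,-0.4,-0.4]}}

```text
time: 33.7
ee_pos: [0.3619, -0.1885, 0.1936]
tcp_rot: [179.9, -0.0, 36.3]
wrist_force: [-0.0, 0.8, -0.2]
opening: 0.0598
grasp_force: 0.0
```

{"name": "carry_out", "arguments": {"linear": [[-0.3,-1,0],[-0.3,-1,0],[-0.3,-1,0],[-0.3,-1,0],[-0.3,-1,0],[-0.3,-1,0],[-0.3,-1,0],[-0.3,-1,0],[-0.3,-1,0],[-0.3,-1,0],[0,0,0],[0,0,0]], "rotation": [[0,0,-0.5],[0,0,-0.5],[0,0,-0.5],[0,0,-0.5],[0,0,-0.5],[0,0,-0.5],[0,0,0],[0,0,0],[0,0,0],[0,0,0],[0,0,0],[0,0,0]], "grip": [-0.4,-0.4,-0.4,-0.4,-0.4,-0.4,-0.4,-0.4,-0.4,-0.4,-0.4,-0.4]}}

```text
time: 34.9
ee_pos: [0.3018, -0.3876, 0.193]
tcp_rot: [180.0, -0.0, 12.4]
wrist_force: [0.6, -0.5, 0.4]
opening: 0.0597
grasp_force: 0.0
```

```bash
python3 - <<'E'
from h import *
im=bot.camera('top');cv2.imwrite('pics/top2.png',cv2.resize(im[110:300,130:490],None,fx=2.2,fy=2.2,interpolation=cv2.INTER_CUBIC));o=bot.get_obs()
print(o['time'],o['ee_pos'],o['wrist_force'])
E
```

```text
34.95 [ 0.30199577 -0.38727265  0.19287779] [-0.15173576 -0.17941409 -0.00699232]
```

View pics/top2.png

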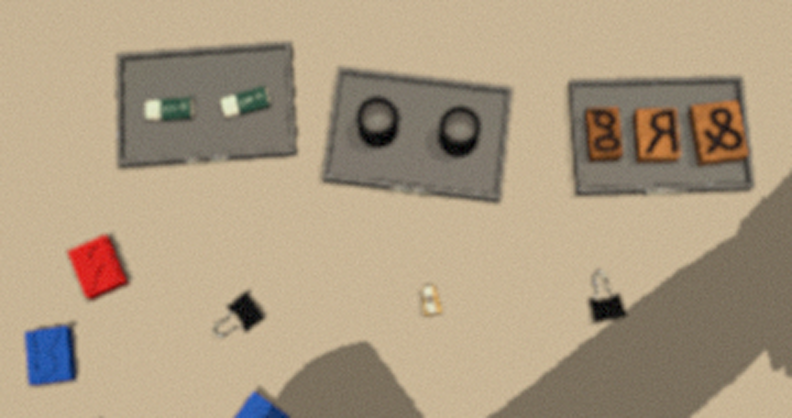

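The view shows every item in its tray: erasers at crop (169,109) and (246,101), magnifiers upright at (378,122) and (460,130), and the letters as before. The residents haven't moved. I'm handing in.

```bash
python3 -c "
from workcell import bot
print(bot.job_done())"
```

```text
the job is handed in; nothing more can be done
None
```

The two letters, the eraser and the magnifier were each set down in the tray of their own kind, same way up, with the things already there undisturbed in the last top view; the job was handed in at about 35 s, and no verdict came back.

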